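# Close the terrine press on a filled mould

## Task

Push the filled terrine mould, which stands at the front of the press's bed, fully back between the guides to the stop. Then turn the press's ball knob clockwise, in as many grips as it takes, until the sprung foot bears firmly on the mould's pressing plate with about 22 N (never above 50 N, which would crush the filling), and let go. Leave the other kitchen things where they are.

Things in the scene. Friction and masses are not known exactly. Their poses are not given: they have to be found in the camera images.
- press: plain aluminium bench press fixed to the table, a C open to the robot. Origin: on the table, on the vertical axis of knob, spindle and foot; x points to the column, y left, z up. Bed 310 x 130 mm, x -175 to +135 mm, its top 12 mm above the table. Arm 46 mm wide from the column to x = -24 mm, underside 108, top 142 mm above the table; nut 42 mm across, 105 to 145 mm above the table
- stop (a point): point on the front face of the press's column, 76 mm behind the axis, 40 mm above the table: the stop for the mould. The column is 45 (x) x 70 (y) mm and 142 mm high
- mouth (a point): middle of the mouth of the two steel guides on the bed, at press x = -5 mm, at the bed's top. The guides run back from here to the stop, 16 mm high, 87 mm apart inside, mouth flared to about 101 mm
- ball (a point): centre of the smooth black ball knob, 44 mm in diameter, on the press's axis, 188 mm above the table; it is widest here, and fingers that do not reach well below this height slip off. Neck below it 16 mm thick, then a collar 34 mm across, 145 to 151 mm above the table. The ball stays at its height as it turns. Slippery (friction about 0.35): grip with some 50 N
- knob (a joint): turn of the ball knob in rad, positive clockwise seen from above, 0 to 5.5; starts at 0 to 0.5. Clockwise lowers the spindle, 7 mm per rad. Stiff: thread friction takes 0.30 N m either way, so the knob stays where it is left, and held still it may show any torque within 0.30 of the load's own. The foot's load adds 0.007 N m per N to what free turning takes (22 N: 0.15)
- ram: spindle under the press's arm with a round steel foot 48 mm across on a stiff spring (7 N per mm, so 49 N per rad of knob after it touches). Origin on the axis, 15 mm above the free foot's underside, which is 80 mm above the table at knob 0. The origin goes down with the knob, never up with the spring
- mould: loose open steel mould 150 (x, lengthwise) x 80 x 60 mm, walls 4 mm, about 0.9 kg, on the press's bed short of the guides. Origin: centre of its underside; fully home it is on the press's axis within 1 mm lengthwise. A flat pressing plate 138 x 68 mm lies in it on firm filling, its top 4 to 16 mm below the rim: different each time, not measured. The plate does not give
- ramekin: bystander: white ceramic ramekin, 72 mm across, 45 mm high; origin at the centre of its underside
- shaker: bystander: clear jar with steel cap, 56 mm across, 100 mm high; origin at the centre of its underside
- deli_box: bystander: clear open plastic box 130 x 100 x 70 mm; origin at the centre of its underside
- spatula: bystander: spatula with black handle lying on the table; origin under its middle
- spare_mould: bystander: a second, empty steel mould 150 x 80 x 60 mm standing on the table away from the press, with no plate in it; origin at the centre of its underside
- spice_jar: bystander: jar with white cap and paper label, 64 mm across, 85 mm high; origin at the centre of its underside
- weight: bystander: dark steel disc weight 60 mm across, 35 mm high; origin at the centre of its underside
Things that resemble listed ones, but are neither listed nor needed, are in the scene too. Leave any red look-alike of the mould alone.

How it is judged (in metres and radians):
On the way, in this order (a step that is already met when the one before it is completed fails the run):
1. the mould stands fully home between the guides against the stop, the foot not yet on it (x of mould in the frame of press between -0.005 and 0.005 m and y of mould in the frame of press between -0.007 and 0.007 m and z of mould in the frame of press below 0.017 m and angle between the x axis of mould and the x axis of press, either way round below 0.09 rad and contact force between ram and mould below 1 N), for 0.2 s.
2. the foot bears on the mould's plate with 12 to 35 N (x of mould in the frame of press between -0.005 and 0.005 m and y of mould in the frame of press between -0.007 and 0.007 m and z of mould in the frame of press below 0.017 m and angle between the x axis of mould and the x axis of press, either way round below 0.09 rad and contact force between ram and mould between 12 and 35 N), for 0.2 s.
At the end, for the whole second after the job is handed in: the mould stands at rest on the bed with its origin within 5 mm of the press's axis lengthwise and 7 mm crosswise, squared to within 0.09 rad, and the foot bears on its plate with 12 to 35 N, the knob at rest and let go (all of step 2 and linear speed of mould below 0.01 m/s and velocity of joint knob between -0.05 and 0.05 rad/s); the robot touches nothing.
It fails at once if the foot presses on the mould with more than 50 N (contact force between ram and mould above 50 N).
It fails at once if a bystander (ramekin, shaker, deli box, spatula, spare mould, spice jar, weight) is moved by more than 30 mm (distance of any of ramekin, shaker, deli_box, spatula, spare_mould, spice_jar, weight from where it was at the start of the episode above 0.03 m).
It also fails if it takes over 69 s, if anything falls off the work surface, if the arm or the gripper's body presses on something with over 40 N, if the wrist force passes 120 N, or if a joint passes its speed limit or range.

## Robot

A 6-joint arm with a two-finger parallel gripper is mounted at the origin on the work surface. World frame = base frame: x ahead of the robot, y to its left, z up, the work surface at z = 0. Lengths are in mm, angles in rad, forces in N, time in s.
With the tool pointing down it reaches from about 250 to 775 mm from the base axis. Payload 4 kg.
Tool frame: the origin (TCP) lies midway between the tips of the shut fingers; the grasp point (between the pads) lies 19 mm behind it; z points along the fingers, y is the line along which they close (so a half turn about z gives the same grasp; the last joint's range is limited). The gripper opens to 94 mm and grips with 3 to 60 N. Pads are 16 mm wide; open, the fingers measure 119 mm over their backs; the gripper's body (75 mm by 177 mm) begins 78 mm behind the grasp point.
Start: joints at [-0.103, 0.087, 1.371, -0, 1.684, -0.103], TCP at [550.018, -0.007, 205.506] pointing down, gripper open.
Joint ranges: [-3.1, 3.1], [-0.76, 2.03], [0.27, 2.55], [-1.08, 4.22], [0.17, 2.65], [-2.57, 2.57]. Speed limits (rad/s): [2.79, 2.79, 3.14, 3.14, 3.14, 3.14].

## Interface

Orientations are given as a unit quaternion [x, y, z, w].
In Python, from cell import robot gives the robot as it stands.
- The arm moves only by the tool jog_arm, never from a script. Its arguments are lists of equal length, an entry for each row: "travel": the shift along the tool's x, y, z in units of 30 mm (1.0 is 30 mm), a list of three; "dr": the turn, a rotation vector about the tool's x, y, z in units of 8 degrees (1.0 is 8 degrees), a list of three; "hand": the opening, from 0 (shut) to 1 (fully open). A call has 1 to 5 rows; each row is the pose to reach, as a shift and turn from the pose commanded when the call began, along the tool's axes at that moment; what a row does not reach only later rows make up. A row lasts 1/10 s, in which the tool goes at most 50 mm and 8.59 degrees, less where a joint would pass 70% of its speed; a pose out of reach is approached as far as the arm can. A call with a gripper value outside its range is refused whole. The fingers move at their own pace and stop on an object; "force" is the grip in N (left out, the last holds). Time passes only in rows, so rows that repeat a pose let the fingers close. It gives the time, the measured TCP pose, the force, the opening and the grip force at its end, in the units of the state.
- robot.state(): the state, without advancing time (a new reading comes with each control period).
- robot.camera(name): name is "scene" or "side" or "wrist"; returns a dict with "frame" (384x512x3 uint8, red, green, blue), "depth" (384x512 float32, mm along the optical axis (not along the pixel's ray), 0 where there is no reading), "mtx" (3x3 intrinsics, pixels), "extrinsics" (4x4, takes a point from camera to world coordinates); the wrist camera has in their place "tool_from_camera" (4x4, takes a point from camera to tool coordinates, whose origin is the TCP and whose axes are the flange's). Camera axes: x right, y down, z forward; pixel columns grow to the right and rows downward; lengths in mm; the calibration is good to about 2 mm. A picture is of the moment at which its call begins: read the wrist's pose just before it.
- robot.job_done(): hands the job in; it is judged then, once.
The state is a dict: "clock": time; "joint_positions": joint angles; "joint_vel": joint speeds; "joint_efforts": joint torques, N m; "tool_pos": TCP position; "ee_rot": TCP orientation; "wrist_force": force on the tool from outside, world axes, zero at the start; "wrist_torque": the same for the moment, N m; "grip_width": finger opening in mm; "finger_force": force on a finger pad.
Only numpy, scipy, OpenCV 4.12 (cv2) and the standard library are available. Lean on these libraries where they do the work, as an engineer would, in place of code of your own. Each camera call takes 0.05 s, during which the arm holds its last target. There are 200 camera calls.

## Working session

There is one attempt and no reset: what is moved stays moved. The work goes in short steps, Python scripts to look and compute and a tool call to move; the robot and the scene stay as the last step left them, time stands still between calls to the robot, and variables do not carry over. Pictures are saved under pics/ and viewed, at most 10 in all, crops included, and the job is handed in when it is done.

Besides the shell and the picture viewer there is one more tool, called after "Emit:" as name(argument=value, ...) on one line, values as JSON. jog_arm: Moves the arm, as the interface text tells. Its arguments: {"type":"object","properties":{"travel":{"type":"array","items":{"type":"array","items":{"type":"number"}}},"dr":{"type":"array","items":{"type":"array","items":{"type":"number"}}},"hand":{"type":"array","items":{"type":"number"}},"force":{"type":"number"}},"required":["travel","dr","hand"]}

```bash
ls; mkdir -p pics
python3 - <<'E'
from cell import robot
import cv2,numpy as np,pickle
s=robot.state();print(s)
for n in("scene","side"):
    c=robot.camera(n);pickle.dump(c,open(f"{n}.pkl","wb"))
    cv2.imwrite(f"pics/{n}0.png",c["frame"][...,::-1]);print(n,c["mtx"],c["extrinsics"])
E
```

```text
pics
{'clock': 0.0, 'joint_positions': array([-1.03124282e-01,  8.79228709e-02,  1.37224599e+00, -3.48576327e-05,
        1.68357995e+00, -1.03115376e-01]), 'joint_vel': array([ 0.00233236, -0.00105484,  0.00132969, -0.00069125, -0.0001589 ,
       -0.00038463]), 'joint_efforts': array([ 1.28542815e-03, -3.40182602e+01, -3.02423716e+01,  7.18220207e-02,
        3.29729996e-02, -1.13141955e-04]), 'tool_pos': array([5.49454445e+02, 2.62761775e-02, 2.04325924e+02]), 'ee_rot': array([ 7.07110893e-01,  7.07101847e-01, -6.93240694e-04, -8.25818131e-04]), 'wrist_force': array([0.42004162, 0.45878011, 0.61166539]), 'wrist_torque': array([-0.02584469,  0.02748065,  0.00582928]), 'finger_force': 0.0, 'grip_width': 93.88991313338073}
scene [[354.65263951   0.         252.66117504]
 [  0.         354.65263951 190.02725611]
 [  0.           0.           1.        ]] [[ 2.14411806e-01  8.29299201e-01 -5.16033345e-01  1.00696567e+03]
 [ 9.76742372e-01 -1.82793919e-01  1.12074629e-01 -6.52435967e+01]
 [-1.38435707e-03 -5.28061757e-01 -8.49204842e-01  1.00976939e+03]
 [ 0.00000000e+00  0.00000000e+00  0.00000000e+00  1.00000000e+00]]
side [[422.72504125   0.         246.81725344]
 [  0.         422.72504125 195.73142789]
 [  0.           0.           1.        ]] [[-9.54459258e-01 -1.71411512e-01  2.44183574e-01  1.56905767e+02]
 [-2.97728880e-01  4.94842004e-01 -8.16387717e-01  1.11010744e+03]
 [ 1.91059637e-02 -8.51909317e-01 -5.23340690e-01  8.18132686e+02]
 [ 0.00000000e+00  0.00000000e+00  0.00000000e+00  1.00000000e+00]]
```

View pics/scene0.png

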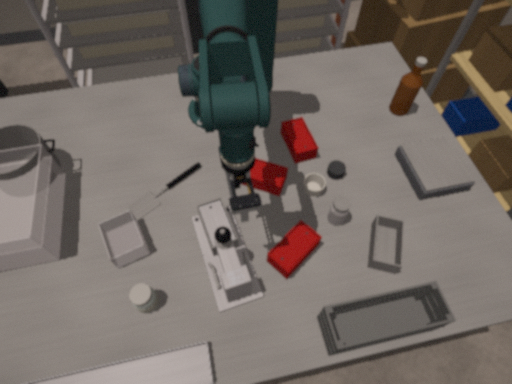

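View pics/side0.png

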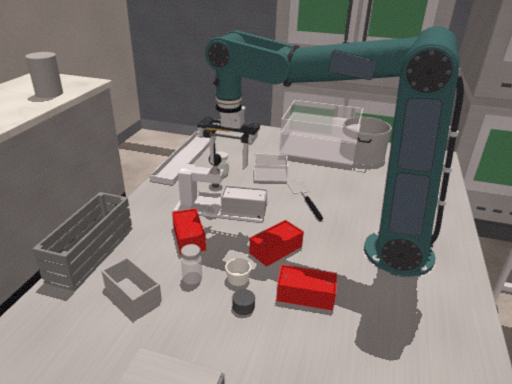

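```bash
cat > h.py <<'E'
import numpy as np,pickle,cv2
def load(n):return pickle.load(open(n+".pkl","rb"))
def cloud(c,E=None):
    E=c["extrinsics"] if E is None else E
    d=c["depth"];v,u=np.indices(d.shape);K=c["mtx"]
    p=np.stack([(u-K[0,2])/K[0,0]*d,(v-K[1,2])/K[1,1]*d,d],-1)
    return p@E[:3,:3].T+E[:3,3]
def sphere(p):
    A=np.c_[2*p,np.ones(len(p))];s=np.linalg.lstsq(A,(p**2).sum(1),rcond=None)[0]
    return s[:3],np.sqrt(s[3]+s[:3]@s[:3])
E
python3 - <<'E'
from h import *
a=load("scene");b=load("side")
A=cv2.resize(a["frame"][190:310,180:280],None,fx=4.5,fy=4.5,interpolation=2)[...,::-1]
B=cv2.resize(b["frame"][120:230,165:280],None,fx=5,fy=5,interpolation=2)[...,::-1]
A=A[:540];im=np.zeros((550,450+0,3),np.uint8);A=cv2.resize(A,(400,480));B=cv2.resize(B,(400,383))
o=np.zeros((480,800,3),np.uint8);o[:,:400]=A;o[:383,400:]=B;cv2.imwrite("pics/crop1.png",o)
for n,c,(u,v) in(("scene",a,(222,234)),("side",b,(215,159))):
    P=cloud(c);m=c["frame"].sum(2)<110
    w=np.zeros_like(m);w[v-10:v+11,u-10:u+11]=1
    q=P[m&w];q=q[(q[:,2]>165)&(q[:,2]<215)];print(n,len(q),q.mean(0) if len(q) else 0,sphere(q) if len(q)>5 else 0)
# side: top points of mould/arm/bed
P=cloud(b)
for uv in [(225,195),(244,198),(262,202),(265,195),(230,190),(244,193),(187,172),(200,170),(190,200),(262,216),(240,216)]:print(uv,P[uv[1],uv[0]].round())
P=cloud(a)
for uv in [(235,286),(210,205),(225,300),(255,297),(200,215),(216,210)]:print(uv,P[uv[1],uv[0]].round())
E
```

```text
scene 118 [632.16353193 -59.41852881 200.95843247] (array([623.30620744, -60.37661291, 190.0247113 ]), np.float64(18.889579110347018))
side 39 [606.10512943 -45.66018705 193.63272532] (array([594.94206494, -30.23260528, 197.85907931]), np.float64(25.012237964602157))
(225, 195) [578. -40.  68.]
(244, 198) [510. -37.  72.]
(262, 202) [448. -40.  67.]
(265, 195) [448. -76.  73.]
(230, 190) [572. -75.  70.]
(244, 193) [522. -75.  68.]
(187, 172) [704. -18. 145.]
(200, 170) [671. -50. 143.]
(190, 200) [697. -14.  39.]
(262, 216) [445. -38.  13.]
(240, 216) [515. -13.  14.]
(235, 286) [742. -53. 140.]
(210, 205) [457. -79.  64.]
(225, 300) [735. -86.  11.]
(255, 297) [745.  -2.  11.]
(200, 215) [ 488. -114.   71.]
(216, 210) [480. -64.  68.]
```

View pics/crop1.png

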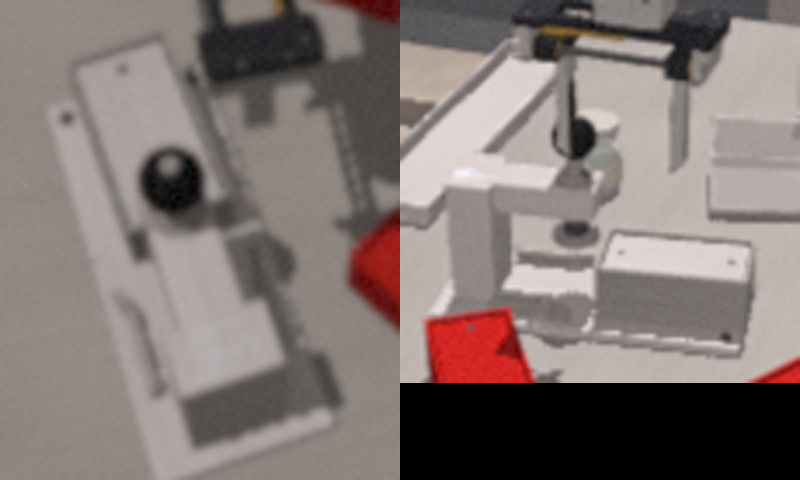

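Run:
```python
from h import *
a=load("scene");b=load("side")
from scipy.optimize import minimize
for n,c in(("scene",a),("side",b)):
    P=cloud(c).reshape(-1,3);ok=(P[:,0]>380)&(P[:,0]<800)&(P[:,1]>-170)&(P[:,1]<50)
    P=P[ok];F=c["frame"].reshape(-1,3)[ok].astype(int);g=(F.max(1)-F.min(1)<40)
    for nm,z0,z1 in(("armtop",134,150),("bed",6,20),("mould",58,80)):
        q=P[(P[:,2]>z0)&(P[:,2]<z1)&g]
        m=np.zeros((240,440),np.uint8)
        m[(q[:,1]+180).astype(int),(q[:,0]-370).astype(int)]=255
        m=cv2.morphologyEx(m,cv2.MORPH_CLOSE,np.ones((9,9)))
        k,l,st,ce=cv2.connectedComponentsWithStats(m);i=1+st[1:,4].argmax()
        r=cv2.minAreaRect(np.argwhere(l==i)[:,::-1].astype(np.float32)+[370,-180] if 0 else (np.argwhere(l==i)[:,::-1]+np.array([370,-180])).astype(np.float32))
        zz=q[:,2];print(n,nm,len(q),np.round(r[0],1),np.round(r[1],1),round(r[2],1),"z",zz.mean().round(1))
```

```text
scene armtop 980 [670.5 -55.7] [143.1  69.6] 7.4 z 140.8
scene bed 1798 [601.4 -63.4] [310.7 130.6] 7.2 z 10.9
scene mould 1014 [519.8 -71.8] [152.2  80.4] 9.5 z 67.1
side armtop 370 [669.5 -53. ] [145.3  71.5] 9.5 z 141.7
side bed 882 [573.1 -58.3] [256.5 123. ] 6.2 z 13.0
side mould 813 [523.3 -71. ] [155.6  93. ] 9.6 z 68.3
```

Run:
```python
from h import *
from cell import robot
a=load("scene");b=load("side");t=np.deg2rad(7.2)
for c in(a,b):
    P=cloud(c).reshape(-1,3);d=P[:,:2]-[622,-61];X=d@[np.cos(t),np.sin(t)];Y=d@[-np.sin(t),np.cos(t)]
    m=(X>-300)&(X<-182)&(abs(Y)<150)&(P[:,2]>8)&(P[:,2]<180);
    for x,y,z in zip(*[(v[m]//20*20) for v in(X,Y,P[:,2])]) : pass
    u,n=np.unique(np.c_[X[m]//25*25,Y[m]//25*25,P[m,2]//40*40],axis=0,return_counts=True);print(np.c_[u,n][n>4])
print(robot.camera("wrist")["tool_from_camera"].round(2))
```

```text
[[-300. -150.    0.    7.]]
[[-300. -150.    0.    5.]
 [-300.  125.   40.   18.]
 [-275.  100.   40.    9.]
 [-275.  125.   40.   38.]
 [-250.  125.   40.   27.]]
[[   0.     -0.97   -0.25   71.5 ]
 [   1.      0.      0.     -0.55]
 [  -0.     -0.25    0.97 -179.34]
 [   0.      0.      0.      1.  ]]
```

Emit:
jog_arm(travel=[[-0.7,-1.1,0],[-1.4,-2.2,0],[-2.1,-3.3,0],[-2.8,-4.4,0],[-2.9,-4.57,0]], dr=[[0,0,-1],[0,0,-2],[0,0,-3],[0,0,-4],[0,0,-5]], hand=[0.47,0.47,0.47,0.47,0.47], force=50)

```text
clock: 0.65
tool_pos: [410.2, -88.3, 205.4]
ee_rot: [0.421, 0.907, -0.001, -0.0]
wrist_force: [-0.5, -0.7, -0.7]
grip_width: 57.2
finger_force: 0.0
```

Emit:
jog_arm(travel=[[0,0,0.5],[0,0,1],[0,0,1.5],[0,0,2],[0,0,2.5]], dr=[[0,0,-1],[0,0,-2],[0,0,-3],[0,0,-4],[0,0,-5]], hand=[0.47,0.47,0.47,0.47,0.47])

```text
clock: 1.15
tool_pos: [412.6, -86.9, 129.6]
ee_rot: [0.084, 0.996, 0.0, -0.0]
wrist_force: [0.1, 0.2, -0.7]
grip_width: 44.0
finger_force: 0.0
```

Emit:
jog_arm(travel=[[0,0,1],[0,0,2],[0,0,3.1],[0,0,3.1],[0,0,3.1]], dr=[[0,0,-1],[0,0,-2.15],[0,0,-2.15],[0,0,-2.15],[0,0,-2.15]], hand=[0.47,0.47,0.47,0.47,0.47])

```text
clock: 1.65
tool_pos: [412.6, -86.9, 37.5]
ee_rot: [-0.063, 0.998, 0.0, -0.001]
wrist_force: [0.2, -0.1, 0.3]
grip_width: 44.3
finger_force: 0.0
```

```bash
cat >> h.py <<'E'
from scipy.spatial.transform import Rotation as Ro
def st():
    from cell import robot
    s=robot.state();t=np.deg2rad(7.2);R=Ro.from_quat(s["ee_rot"]).as_matrix()
    d=s["tool_pos"][:2]-[622,-61];c,n=np.cos(t),np.sin(t)
    print("t",s["clock"],"press xyz",round(d[0]*c+d[1]*n,1),round(-d[0]*n+d[1]*c,1),round(s["tool_pos"][2],1),"xaxis deg",np.degrees(np.arctan2(R[1,0],R[0,0])).round(1),"tilt",R[:,2].round(3),"j6",s["joint_positions"][5].round(3),"F",s["wrist_force"].round(1),"T",s["wrist_torque"].round(3),"grip",round(s["grip_width"],1),round(s["finger_force"],1))
    return s
E
python3 -c "
from h import *
st()"
```

```text
t 1.65 press xyz -211.0 0.6 37.5 xaxis deg -172.8 tilt [-0.001  0.    -1.   ] j6 -2.038 F [ 0.2 -0.1  0.3] T [ 0.043 -0.062 -0.04 ] grip 44.3 0.0
```

Emit:
jog_arm(travel=[[-0.5,0,0],[-0.9,0,0],[-1.2,0,0],[-1.5,0,0],[-1.8,0,0]], dr=[[0,0,0],[0,0,0],[0,0,0],[0,0,0],[0,0,0]], hand=[0.47,0.47,0.47,0.47,0.47])

```text
clock: 2.15
tool_pos: [465.2, -80.9, 39.5]
ee_rot: [-0.063, 0.998, -0.001, -0.002]
wrist_force: [-10.7, -1.0, 7.6]
grip_width: 44.1
finger_force: 5.0
```

Emit:
jog_arm(travel=[[-0.3,0,0],[-0.6,0,0],[-0.9,0,0],[-1.2,0,0],[-1.5,0,0]], dr=[[0,0,0],[0,0,0],[0,0,0],[0,0,0],[0,0,0]], hand=[0.47,0.47,0.47,0.47,0.47])

```text
clock: 2.65
tool_pos: [509.9, -75.3, 39.5]
ee_rot: [-0.063, 0.998, -0.001, -0.002]
wrist_force: [-8.6, -1.6, 6.1]
grip_width: 43.9
finger_force: 4.7
```

Emit:
jog_arm(travel=[[-0.2,0,0],[-0.4,0,0],[-0.6,0,0],[-0.6,0,0],[-0.6,0,0]], dr=[[0,0,0],[0,0,0],[0,0,0],[0,0,0],[0,0,0]], hand=[0.47,0.47,0.47,0.47,0.47])

```text
clock: 3.15
tool_pos: [529.1, -72.9, 39.5]
ee_rot: [-0.063, 0.998, -0.001, -0.0]
wrist_force: [-5.1, -0.9, 4.3]
grip_width: 44.1
finger_force: 2.6
```

```bash
python3 -c "
from h import *
st()"
```

```text
t 3.15 press xyz -93.6 -0.1 39.5 xaxis deg -172.8 tilt [-0.    -0.001 -1.   ] j6 -1.938 F [-5.1 -0.9  4.3] T [-0.019  0.793  0.064] grip 44.1 2.6
```

Nearly home; go in small steps until the stop is felt.

Emit:
jog_arm(travel=[[-0.07,0,0],[-0.14,0,0],[-0.21,0,0],[-0.28,0,0],[-0.28,0,0]], dr=[[0,0,0],[0,0,0],[0,0,0],[0,0,0],[0,0,0]], hand=[0.47,0.47,0.47,0.47,0.47])

```text
clock: 3.65
tool_pos: [536.2, -71.9, 39.5]
ee_rot: [-0.063, 0.998, -0.001, -0.002]
wrist_force: [-8.5, -1.1, 5.8]
grip_width: 44.2
finger_force: 4.2
```

```bash
python3 -c "
from h import *
st()"
```

```text
t 3.65 press xyz -86.5 -0.1 39.5 xaxis deg -172.8 tilt [-0.003 -0.002 -1.   ] j6 -1.933 F [-8.5 -1.1  5.8] T [-0.087  1.339 -0.008] grip 44.2 4.2
```

Emit:
jog_arm(travel=[[-0.03,0,0],[-0.06,0,0],[-0.09,0,0],[-0.12,0,0],[-0.12,0,0]], dr=[[0,0,0],[0,0,0],[0,0,0],[0,0,0],[0,0,0]], hand=[0.47,0.47,0.47,0.47,0.47])

```text
clock: 4.15
tool_pos: [537.2, -71.8, 39.6]
ee_rot: [-0.063, 0.998, -0.001, -0.005]
wrist_force: [-15.1, -1.2, 10.4]
grip_width: 44.5
finger_force: 7.6
```

```bash
python3 -c "
from h import *
st()"
```

```text
t 4.15 press xyz -85.4 -0.1 39.6 xaxis deg -172.8 tilt [-0.009 -0.002 -1.   ] j6 -1.93 F [-15.1  -1.2  10.4] T [-0.216  2.396  0.004] grip 44.5 7.6
```

Emit:
jog_arm(travel=[[-0.06,0,0],[-0.12,0,0],[-0.18,0,0],[-0.24,0,0],[-0.24,0,0]], dr=[[0,0,0],[0,0,0],[0,0,0],[0,0,0],[0,0,0]], hand=[0.47,0.47,0.47,0.47,0.47])

```text
clock: 4.65
tool_pos: [536.9, -71.8, 39.7]
ee_rot: [-0.063, 0.998, -0.001, -0.013]
wrist_force: [-35.3, -3.4, 24.0]
grip_width: 44.0
finger_force: 17.6
```

Run:
```python
from h import *
from cell import robot
st()
a=robot.camera("scene");b=robot.camera("side")
pickle.dump(a,open("scene1.pkl","wb"));pickle.dump(b,open("side1.pkl","wb"))
A=cv2.resize(a["frame"][200:310,180:280],(400,440),interpolation=2)
B=cv2.resize(b["frame"][150:230,165:265],(400,320),interpolation=2)
o=np.zeros((440,800,3),np.uint8);o[:,:400]=A;o[:320,400:]=B;cv2.imwrite("pics/crop2.png",o[...,::-1])
t=np.deg2rad(7.2)
for c in(a,b):
    P=cloud(c).reshape(-1,3);d=P[:,:2]-[622,-61];X=d@[np.cos(t),np.sin(t)];Y=d@[-np.sin(t),np.cos(t)]
    m=(P[:,2]>64)&(P[:,2]<82)&(X<90)&(X>-72)&(abs(Y)<60)&(abs(Y)>25);print(len(X[m]),np.percentile(X[m],[1,99]),np.percentile(Y[m],[1,99]),P[m,2].mean())
    m=(P[:,2]>50)&(P[:,2]<78)&(X<-26)&(X>-65)&(abs(Y)<28);print("plate",m.sum(),np.percentile(P[m,2],[10,50,90]) if m.any() else 0)
```

```text
t 4.65 press xyz -85.8 -0.1 39.7 xaxis deg -172.8 tilt [-0.026 -0.004 -1.   ] j6 -1.926 F [-35.3  -3.4  24. ] T [-0.713  5.646 -0.006] grip 44.0 17.6
304 [-71.01854884  73.53754476] [-39.96515246  39.70981336] 68.5497724637133
plate 38 [64.33301226 66.22663164 67.76447808]
233 [-70.46362632  88.86823641] [-40.48543496  44.39345727] 69.89274579994205
plate 88 [66.33316006 68.04556726 70.51309541]
```

View pics/crop2.png

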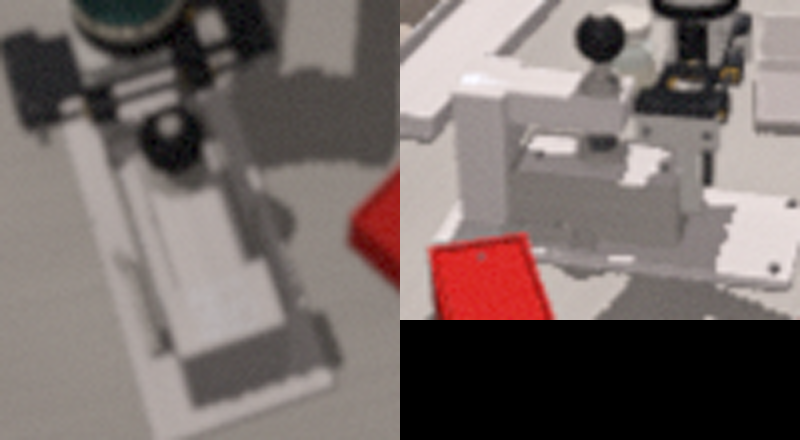

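Emit:
jog_arm(travel=[[1,0,0],[2,0,0],[2.5,0,-1.5],[2.5,0,-3],[2.5,0,-4.5]], dr=[[0,0,0],[0,0,0],[0,0,-1],[0,0,-2],[0,0,-3]], hand=[0.47,0.47,1,1,1])

```text
clock: 5.25
tool_pos: [473.8, -79.4, 175.6]
ee_rot: [-0.271, 0.962, -0.001, 0.001]
wrist_force: [0.5, -0.9, 0.3]
grip_width: 65.0
finger_force: 0.0
```

Emit:
jog_arm(travel=[[0,0,-1.5],[0,0,-2.3],[0,0,-2.3],[0,0,-2.3],[0,0,-2.3]], dr=[[0,0,-0.6],[0,0,-0.6],[0,0,-0.6],[0,0,-0.6],[0,0,-0.6]], hand=[1,1,1,1,1])

```text
clock: 5.75
tool_pos: [473.1, -79.1, 240.0]
ee_rot: [-0.309, 0.951, 0.001, -0.001]
wrist_force: [0.0, -0.1, 0.6]
grip_width: 94.0
finger_force: 0.0
```

Run:
```python
from h import *
from cell import robot
s=st()
def wr(p):
    R=Ro.from_quat(s["ee_rot"]).as_matrix();print("tool units to",p,(R.T@(np.array(p)-s["tool_pos"])/30).round(2))
wr([622.5,-61,245]);wr([622.5,-61,168])
a=robot.camera("scene");b=robot.camera("side")
t=np.deg2rad(7.2)
for c in(a,b):
    P=cloud(c).reshape(-1,3);d=P[:,:2]-[622,-61];X=d@[np.cos(t),np.sin(t)];Y=d@[-np.sin(t),np.cos(t)]
    m=(P[:,2]>62)&(P[:,2]<82)&(X<70)&(X>-100)&(abs(Y)<60);print(len(X[m]),np.percentile(X[m],[.5,1,3]),np.percentile(Y[m],[1,99]),P[m,2].mean())
    m&=(X<-26)&(X>-63)&(abs(Y)<28);print("plate",m.sum(),np.percentile(P[m,2],[10,50,90]))
    dd=(P[:,2]>165)&(P[:,2]<220)&(np.hypot(X,Y)<30)&(c["frame"].reshape(-1,3).sum(1)<160);print(sphere(P[dd]),dd.sum())
```

```text
t 5.75 press xyz -150.0 0.7 240.0 xaxis deg -144.0 tilt [-0.002  0.001 -1.   ] j6 -2.483 F [ 0.  -0.1  0.6] T [0.113 0.003 0.036] grip 94.0 0.0
tool units to [622.5, -61, 245] [-4.38 -2.44 -0.18]
tool units to [622.5, -61, 168] [-4.39 -2.44  2.39]
410 [-75.03360915 -73.93945158 -72.03037803] [-39.89663617  39.70903058] 67.90172367791197
plate 34 [64.76293095 66.28338664 68.21368047]
(array([622.40511063, -60.38945407, 188.56818186]), np.float64(20.337535703123635)) 148
527 [-74.39638993 -74.16236697 -72.87428312] [-41.12567193  44.68275992] 68.84468359973077
plate 85 [66.36630878 68.40017567 70.1961512 ]
(array([619.05925919, -54.41303109, 190.48861012]), np.float64(16.968760416970152)) 98
```

Emit:
jog_arm(travel=[[-1.4,-0.8,0],[-2.8,-1.6,0],[-4.0,-2.25,0],[-4.38,-2.44,0],[-4.38,-2.44,0]], dr=[[0,0,0],[0,0,0],[0,0,0],[0,0,0],[0,0,0]], hand=[1,1,1,1,1])

```text
clock: 6.35
tool_pos: [623.7, -60.8, 237.9]
ee_rot: [-0.309, 0.951, 0.001, -0.002]
wrist_force: [0.1, -0.5, -0.8]
grip_width: 93.7
finger_force: 0.0
```

Emit:
jog_arm(travel=[[0,0,0.8],[0,0,1.6],[0,0,2.2],[0,0,2.5],[0,0,2.5]], dr=[[0,0,0],[0,0,0],[0,0,0],[0,0,0],[0,0,0]], hand=[1,1,1,1,1])

```text
clock: 6.85
tool_pos: [621.2, -61.3, 164.6]
ee_rot: [-0.309, 0.951, 0.001, -0.002]
wrist_force: [-0.7, -0.1, -1.1]
grip_width: 93.9
finger_force: 0.0
```

Run:
```python
from h import *
from cell import robot
s=st();R=Ro.from_quat(s["ee_rot"]).as_matrix()
print("ball in tool mm",R.T@(np.array([622.4,-60.5,188])-s["tool_pos"]))
w=robot.camera("wrist");cv2.imwrite("pics/w1.png",w["frame"][...,::-1])
```

```text
t 6.85 press xyz -0.8 -0.2 164.6 xaxis deg -144.0 tilt [-0.004  0.001 -1.   ] j6 -2.388 F [-0.7 -0.1 -1.1] T [ 0.07  -0.017  0.062] grip 93.9 0.0
ball in tool mm [ -1.37382341   0.02657995 -23.36272213]
```

View pics/w1.png

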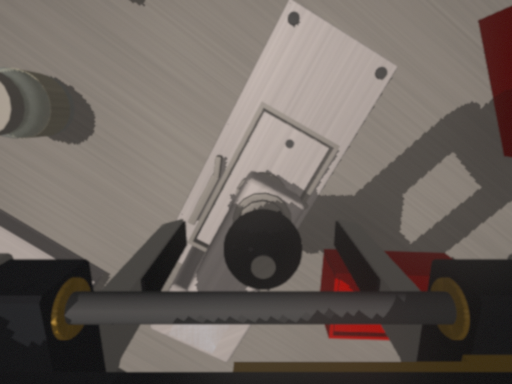

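Emit:
jog_arm(travel=[[-0.04,0,0],[-0.04,0,0],[-0.04,0,0],[-0.04,0,0],[-0.04,0,0]], dr=[[0,0,0],[0,0,0],[0,0,0],[0,0,0],[0,0,0]], hand=[0.2,0.2,0.2,0.2,0.2], force=52)

```text
clock: 7.4
tool_pos: [624.1, -60.6, 166.8]
ee_rot: [-0.309, 0.951, -0.0, 0.0]
wrist_force: [-0.2, 0.2, 1.0]
grip_width: 57.3
finger_force: 0.0
```

Emit:
jog_arm(travel=[[0,0,0],[0,0,0],[0,0,0],[0,0,0],[0,0,0]], dr=[[0,0,0.5],[0,0,1],[0,0,1.5],[0,0,2],[0,0,2.5]], hand=[0.2,0.2,0.2,0.2,0.2])

```text
clock: 7.9
tool_pos: [622.5, -59.8, 166.4]
ee_rot: [-0.138, 0.99, 0.001, -0.002]
wrist_force: [-3.2, 0.9, 1.8]
grip_width: 42.3
finger_force: 52.0
```

```bash
python3 -c "
from h import *
st()"
```

```text
t 7.9 press xyz 0.6 1.2 166.4 xaxis deg -164.1 tilt [-0.004  0.002 -1.   ] j6 -2.035 F [-3.2  0.9  1.8] T [0.459 0.613 0.27 ] grip 42.3 52.0
```

Emit:
jog_arm(travel=[[0,0,0],[0,0,0],[0,0,0],[0,0,0],[0,0,0]], dr=[[0,0,0.7],[0,0,1.4],[0,0,2.1],[0,0,2.8],[0,0,3.5]], hand=[0.2,0.2,0.2,0.2,0.2])

```text
clock: 8.4
tool_pos: [622.6, -60.9, 166.4]
ee_rot: [0.106, 0.994, -0.0, -0.002]
wrist_force: [-4.5, -2.0, 1.6]
grip_width: 42.0
finger_force: 52.0
```

```bash
python3 -c "
from h import *
st()"
```

```text
t 8.4 press xyz 0.6 0.0 166.4 xaxis deg 167.8 tilt [-0.003 -0.    -1.   ] j6 -1.545 F [-4.5 -2.   1.6] T [0.202 0.497 0.243] grip 42.0 52.0
```

Emit:
jog_arm(travel=[[0,0,0],[0,0,0],[0,0,0],[0,0,0]], dr=[[0,0,0.4],[0,0,0.8],[0,0,1.2],[0,0,1.6]], hand=[0.2,0.2,0.2,0.2])

```text
clock: 8.8
tool_pos: [622.4, -61.4, 166.4]
ee_rot: [0.216, 0.976, -0.001, -0.002]
wrist_force: [-4.9, -3.1, 1.2]
grip_width: 42.6
finger_force: 52.0
```

Run:
```python
from h import *
from cell import robot
st()
for n in("scene","side"):pickle.dump(robot.camera(n),open(n+"2.pkl","wb"))
b=load("side2")["frame"];cv2.imwrite("pics/side2.png",cv2.resize(b[150:230,165:265],(800,600),interpolation=2)[...,::-1])
```

```text
t 8.8 press xyz 0.4 -0.5 166.4 xaxis deg 155.1 tilt [-0.004 -0.001 -1.   ] j6 -1.324 F [-4.9 -3.1  1.2] T [-0.013  0.492  0.308] grip 42.6 52.0
```

View pics/side2.png

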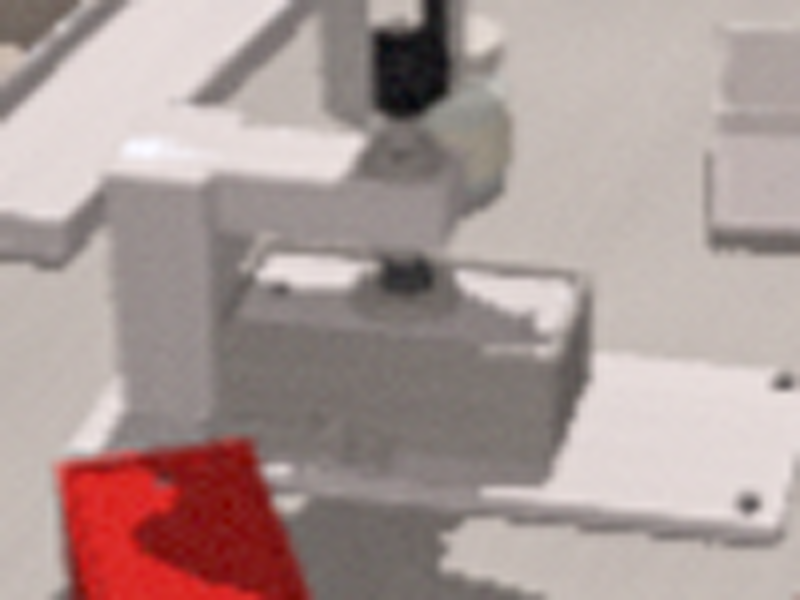

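Emit:
jog_arm(travel=[[0,0,0],[0,0,0],[0,0,0]], dr=[[0,0,0.4],[0,0,0.8],[0,0,1.2]], hand=[0.2,0.2,0.2])

```text
clock: 9.2
tool_pos: [622.2, -61.8, 166.4]
ee_rot: [0.297, 0.955, -0.001, -0.002]
wrist_force: [-6.2, -4.2, 1.2]
grip_width: 42.3
finger_force: 52.0
```

```bash
python3 -c "
from h import *
st()"
```

```text
t 9.2 press xyz 0.1 -0.8 166.4 xaxis deg 145.4 tilt [-0.004 -0.002 -1.   ] j6 -1.156 F [-6.2 -4.2  1.2] T [-0.024  0.516  0.271] grip 42.3 52.0
```

Emit:
jog_arm(travel=[[0,0,0],[0,0,0]], dr=[[0,0,0.4],[0,0,0.8]], hand=[0.2,0.2])

```text
clock: 9.4
tool_pos: [622.1, -62.0, 166.5]
ee_rot: [0.35, 0.937, -0.002, -0.002]
wrist_force: [-6.0, -3.9, 1.8]
grip_width: 42.8
finger_force: 52.0
```

```bash
python3 -c "
from h import *
st()"
```

```text
t 9.4 press xyz -0.0 -1.0 166.5 xaxis deg 139.0 tilt [-0.004 -0.002 -1.   ] j6 -1.044 F [-6.  -3.9  1.8] T [-0.107  0.488  0.275] grip 42.8 52.0
```

Emit:
jog_arm(travel=[[0,0,0],[0,0,0]], dr=[[0,0,0.4],[0,0,0.8]], hand=[0.2,0.2])

```text
clock: 9.6
tool_pos: [621.9, -62.2, 166.5]
ee_rot: [0.402, 0.916, -0.002, -0.002]
wrist_force: [-7.5, -3.5, 1.2]
grip_width: 42.2
finger_force: 52.0
```

```bash
python3 -c "
from h import *
st()"
```

```text
t 9.6 press xyz -0.2 -1.2 166.5 xaxis deg 132.6 tilt [-0.004 -0.002 -1.   ] j6 -0.933 F [-7.5 -3.5  1.2] T [-0.215  0.57   0.353] grip 42.2 52.0
```

Emit:
jog_arm(travel=[[0,0,0],[0,0,0]], dr=[[0,0,0.4],[0,0,0.8]], hand=[0.2,0.2])

```text
clock: 9.8
tool_pos: [621.7, -62.4, 166.5]
ee_rot: [0.452, 0.892, -0.002, -0.002]
wrist_force: [-7.8, -4.3, 1.5]
grip_width: 42.5
finger_force: 52.0
```

```bash
python3 -c "
from h import *
st()"
```

```text
t 9.8 press xyz -0.5 -1.3 166.5 xaxis deg 126.2 tilt [-0.005 -0.003 -1.   ] j6 -0.821 F [-7.8 -4.3  1.5] T [-0.313  0.653  0.367] grip 42.5 52.0
```

Emit:
jog_arm(travel=[[0,0,0]], dr=[[0,0,0.4]], hand=[0.2])

```text
clock: 9.9
tool_pos: [621.6, -62.5, 166.4]
ee_rot: [0.477, 0.879, -0.002, -0.002]
wrist_force: [-7.6, -5.0, 2.2]
grip_width: 42.4
finger_force: 52.0
```

```bash
python3 -c "
from h import *
st()"
```

```text
t 9.9 press xyz -0.6 -1.4 166.4 xaxis deg 123.0 tilt [-0.005 -0.003 -1.   ] j6 -0.765 F [-7.6 -5.   2.2] T [-0.356  0.66   0.333] grip 42.4 52.0
```

Emit:
jog_arm(travel=[[0,0,0]], dr=[[0,0,0.4]], hand=[0.2])

```text
clock: 10.0
tool_pos: [621.5, -62.5, 166.4]
ee_rot: [0.501, 0.865, -0.003, -0.002]
wrist_force: [-7.9, -5.2, 2.0]
grip_width: 42.6
finger_force: 52.0
```

```bash
python3 -c "
from h import *
st()"
```

```text
t 10.0 press xyz -0.7 -1.5 166.4 xaxis deg 119.8 tilt [-0.005 -0.003 -1.   ] j6 -0.71 F [-7.9 -5.2  2. ] T [-0.378  0.714  0.433] grip 42.6 52.0
```

Emit:
jog_arm(travel=[[0,0,0]], dr=[[0,0,0.3]], hand=[0.2])

```text
clock: 10.1
tool_pos: [621.4, -62.6, 166.4]
ee_rot: [0.519, 0.855, -0.003, -0.002]
wrist_force: [-7.9, -4.8, 2.0]
grip_width: 42.4
finger_force: 52.0
```

```bash
python3 -c "
from h import *
st()"
```

```text
t 10.1 press xyz -0.8 -1.5 166.4 xaxis deg 117.4 tilt [-0.006 -0.003 -1.   ] j6 -0.668 F [-7.9 -4.8  2. ] T [-0.455  0.668  0.392] grip 42.4 52.0
```

Emit:
jog_arm(travel=[[0,0,0]], dr=[[0,0,0.3]], hand=[0.2])

```text
clock: 10.2
tool_pos: [621.3, -62.6, 166.5]
ee_rot: [0.537, 0.844, -0.003, -0.002]
wrist_force: [-8.4, -4.5, 1.9]
grip_width: 42.5
finger_force: 52.0
```

Run:
```python
from h import *
from cell import robot
st()
b=robot.camera("side");pickle.dump(b,open("side3.pkl","wb"))
st()
cv2.imwrite("pics/side3.png",cv2.resize(b["frame"][170:210,190:250],(800,533),interpolation=2)[...,::-1])
```

```text
t 10.2 press xyz -0.9 -1.5 166.5 xaxis deg 115.1 tilt [-0.006 -0.003 -1.   ] j6 -0.626 F [-8.4 -4.5  1.9] T [-0.438  0.725  0.387] grip 42.5 52.0
t 10.25 press xyz -0.9 -1.5 166.4 xaxis deg 115.0 tilt [-0.006 -0.003 -1.   ] j6 -0.625 F [-8.7 -4.7  2.6] T [-0.47   0.682  0.246] grip 42.1 52.0
```

View pics/side3.png

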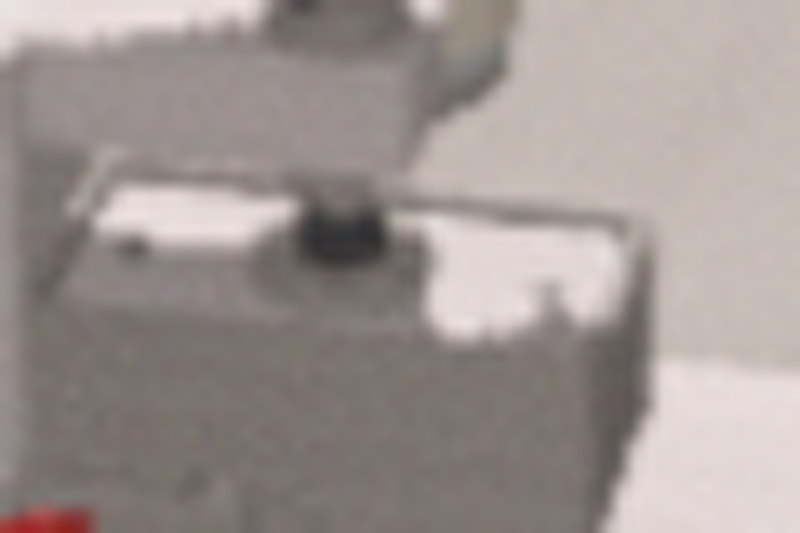

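Emit:
jog_arm(travel=[[0,0,0]], dr=[[0,0,0.3]], hand=[0.2])

```text
clock: 10.35
tool_pos: [621.2, -62.7, 166.5]
ee_rot: [0.554, 0.832, -0.003, -0.002]
wrist_force: [-8.3, -5.4, 2.3]
grip_width: 42.4
finger_force: 52.0
```

Run:
```python
from h import *
from cell import robot
st()
for _ in range(5):robot.camera("wrist")
st()
```

```text
t 10.35 press xyz -1.0 -1.6 166.5 xaxis deg 112.7 tilt [-0.006 -0.003 -1.   ] j6 -0.585 F [-8.3 -5.4  2.3] T [-0.49   0.794  0.459] grip 42.4 52.0
t 10.6 press xyz -1.0 -1.5 166.4 xaxis deg 112.7 tilt [-0.006 -0.003 -1.   ] j6 -0.586 F [-9.3 -4.4  2.3] T [-0.427  0.762  0.158] grip 42.5 52.0
```

Emit:
jog_arm(travel=[[0,0,0],[0,0,0],[0,0,0],[0,0,0],[0,0,0]], dr=[[0,0,0],[0,0,0],[0,0,0],[0,0,0],[0,0,0]], hand=[1,1,1,1,1])

```text
clock: 11.1
tool_pos: [624.1, -60.4, 166.6]
ee_rot: [0.553, 0.833, 0.0, 0.0]
wrist_force: [-0.0, -0.5, 0.3]
grip_width: 79.4
finger_force: 0.0
```

Emit:
jog_arm(travel=[[0,0,-0.5],[0,0,-1],[0,0,-2],[0,0,-3],[0,0,-3]], dr=[[0,0,0],[0,0,0],[0,0,0],[0,0,0],[0,0,0]], hand=[1,1,1,1,1])

```text
clock: 11.6
tool_pos: [626.3, -61.0, 264.6]
ee_rot: [0.553, 0.833, 0.003, 0.006]
wrist_force: [0.1, 0.7, -0.0]
grip_width: 93.9
finger_force: 0.0
```

Run:
```python
from h import *
from cell import robot
s=st()
t=np.deg2rad(7.2)
for c in(robot.camera("scene"),robot.camera("side")):
    P=cloud(c).reshape(-1,3);d=P[:,:2]-[622,-61];X=d@[np.cos(t),np.sin(t)];Y=d@[-np.sin(t),np.cos(t)]
    m=(P[:,2]>62)&(P[:,2]<82)&(X<70)&(X>-100)&(abs(Y)<60);print(np.percentile(X[m],[.5,1,3]),np.percentile(Y[m],[1,99]))
robot.camera("side");b=robot.camera("side")
cv2.imwrite("pics/end.png",cv2.resize(b["frame"][140:230,165:285],(800,600),interpolation=2)[...,::-1])
```

```text
t 11.6 press xyz 4.2 -0.5 264.6 xaxis deg 112.8 tilt [ 0.013 -0.002 -1.   ] j6 -0.585 F [ 0.1  0.7 -0. ] T [-0.008 -0.017 -0.032] grip 93.9 0.0
[-73.97163827 -73.47763574 -71.6068    ] [-39.95825292  39.3507946 ]
[-73.94478062 -73.74183768 -72.18104192] [-39.81975153  44.06482036]
```

View pics/end.png

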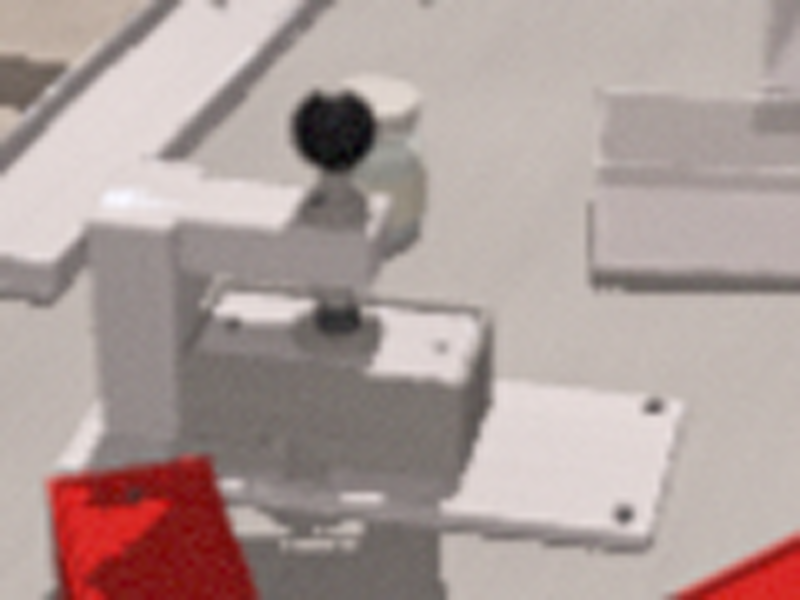

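```bash
python3 -c "
from cell import robot
print(robot.job_done())"
```

```text
the job is handed in; nothing more can be done
None
```

I pushed the mould home against the stop, turned the knob down in one grip until the foot bore on the plate with an estimated 22–24 N (inferred from turning torque, not measured directly), then let go and handed the job in at about 12 s; no verdict came back.

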